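# Set the ring nut of a vial chuck

## Task

Stand the red-capped vial upright in the bore of the vial chuck, fully down and without dropping it, and let go of it; leave the other two vials, the beaker and the dropper bottle where they stand. Then screw the knurled brass ring nut clockwise (seen from above) until it bottoms out, and back it off a quarter turn so that the vial is not pinched. Finish while holding the nut there, still and firmly gripped: do not let go of it at the end.

Things in the scene. Friction and masses are not known exactly. Their poses are not given: they have to be found in the camera images.
- vial_red: loose glass sample vial with a red screw cap and blue contents, 24 mm diameter, 55 mm tall, about 22 g; the top 11 mm is the cap (22 mm diameter, fixed to the glass). Origin at the centre of its underside, z up. It stands with the other two vials in a row on the wooden block, 52 mm apart, in any order.
- vial_black: loose sample vial with a black cap, same size and origin; a bystander.
- vial_white: loose sample vial with a white cap, same size and origin; a bystander.
- rack_block: fixed flat wooden block on which the vials stand in a row, 42 x 135 x 18 mm (its y axis is the long one, along the row); origin at the centre of its underside, its top 18 mm up.
- vial_chuck: fixed vial chuck: a grey base plate 84 x 84 x 10 mm with an upright steel post (38 mm diameter, up to 30 mm) that ends in a threaded spigot (up to 46 mm). A 28 mm bore runs down its axis; its floor is 24 mm above the worktop. The brass ring nut sits on the spigot. Origin at the centre of the underside of the base, z up.
- bore_floor (a point): centre of the floor of the bore, 24 mm above the worktop; the seated vial stands here and its top is then about 79 mm above the worktop, 29 mm above the nut's top when the nut is bottomed.
- ring_nut: captive knurled brass ring nut round the spigot: 46 mm outside, 34 mm hole for the vial, 20 mm tall; grip it across any diameter. Origin on its axis at its underside, 30 mm above the worktop when bottomed. A white stripe runs down its side at its own -x; its axes turn with it, parallel to the chuck's when bottomed. Turning it takes about 0.1 N m; it stays where left.
- nut_turn (a joint): how far the ring nut is unscrewed from its bottom stop, rad: 0 = bottomed out (hard stop; the stripe then stands over the white line on the chuck's base), growing counter-clockwise seen from above, up to 3.6. The nut rises 4 mm a full turn (0.64 mm per rad). It starts between 1.9 and 2.6.
- small_beaker: loose glass beaker with blue contents, 58 mm across, 70 mm tall, left of the vial chuck; a bystander. Origin at the centre of its underside.
- dropper: loose brown dropper bottle, 34 mm diameter, 102 mm tall, left of the vial chuck; a bystander. Origin at the centre of its underside.
There are look-alikes about, which are no part of the job. What is shaped like the vial_red but orange or turquoise is not meant.

How it is judged:
By the outcome, as a careful person would: the job done as asked, in the order asked, and still so for the second after the job is handed in, while the arm keeps its last pose, push and grip.
It also fails if it takes over 58 s, if anything falls off the work surface, if the arm or the gripper's body presses on something with over 40 N, if the wrist force passes 120 N, or if a joint passes its speed limit or range.

## Robot

A 6-joint arm with a two-finger parallel gripper is mounted at the origin on the work surface; the furniture and walls round the work are solid. World frame = base frame: x ahead of the robot, y to its left, z up, the work surface at z = 0. Lengths are in mm, angles in rad, forces in N, time in s.
With the tool pointing down it reaches from about 400 to 925 mm from the base axis. Payload 12.5 kg.
Tool frame: the origin (TCP) lies on the centre line of the jaws, within the pads' length; the fingertips stand 17 mm ahead of it and the grasp point (between the pads) lies 2 mm behind it; z points along the fingers, y is the line along which they close (so a half turn about z gives the same grasp; the last joint's range is limited). The gripper opens to 95 mm and grips with 3 to 60 N. Pads are 20 mm wide; open, the fingers measure 119 mm over their backs; the gripper's body (75 mm by 180 mm) begins 59 mm behind the grasp point.
Start: joints at [-1.288, 0.491, 1.559, -0, 1.092, -0.106], TCP at [236.947, -578.36, 231.661] pointing down, gripper open.
Joint ranges: [-3.1, 3.1], [-0.84, 2.19], [0.05, 2.79], [-1.13, 4.28], [0.06, 2.93], [-2.69, 2.69]. Speed limits (rad/s): [2.22, 2.22, 2.79, 3.14, 3.14, 3.14].

## Interface

Orientations are given as [roll, pitch, yaw] about the fixed x, y, z axes, in that order (R = Rz(yaw) Ry(pitch) Rx(roll)).
In Python, from cell import env gives the robot as it stands.
- The arm moves only by the tool drive_tool, never from a script. Its argument "deltas" is text: rows parted by semicolons, each of 4 numbers parted by spaces: the shift along the world's x, y, z normalised to -1 to 1, where 1 is 100 mm, then the turn about the world's z normalised to -1 to 1, where 1 is 180 degrees. A call has 1 to 10 rows; each row shifts and turns the commanded pose from where the row before left it; what a row does not reach is not made up. A row lasts 1/12 s, in which the tool goes at most 41.7 mm and 7.16 degrees, less where a joint would pass 70% of its speed; a pose out of reach is approached as far as the arm can. A call with a number of a shift or a turn outside -1 to 1 is refused whole. A call with a gripper value outside its range is refused whole. "gripper" is the closure, from 0 (fully open) to 1 (shut), set as the call begins (left out, the last holds). The fingers move at their own pace and stop on an object; the grip force is fixed at half the most. Time passes only in rows, so rows that do not move let the fingers close. It gives the time, the measured TCP pose, the force, the opening and the grip force at its end, in the units of the state.
- env.state(): the state, without advancing time (a new reading comes with each control period).
- env.read_camera(name): name is "scene" or "top"; returns (picture, depth): 420x560x3 uint8, red, green, blue; 420x560 float32, mm along the optical axis (not along the pixel's ray), 0 where there is no reading.
- env.camera_params(name): a dict with "mtx" (3x3 intrinsics, pixels), "k1" (the pictures are not rectified: a ray, as slopes to the right and down, at radius r is drawn at 1 + k1 r^2 times it, then the intrinsics apply), "camera_from_world" (4x4, takes a point from world to camera coordinates). Camera axes: x right, y down, z forward; pixel columns grow to the right and rows downward; lengths in mm; the calibration is good to about 2 mm. A picture is of the moment at which its call begins. camera_params takes no time and is no camera call.
- env.job_done(): hands the job in; it is judged then, once.
The state is a dict: "t": time; "joints": joint angles; "qvel": joint speeds; "tau": joint torques, N m; "eef_pos": TCP position; "tcp_rot": TCP orientation; "ft_force": force on the tool from outside, world axes, zero at the start; "moment": the same for the moment, N m; "opening": opening from 0.0 (shut) to 1.0 (fully open); "grip_force": force on a finger pad.
Only numpy, scipy, OpenCV 4.12 (cv2) and the standard library are available. Lean on these libraries where they do the work, as an engineer would, in place of code of your own. Each camera call takes 0.05 s, during which the arm holds its last target. There are 200 camera calls.

## Working session

There is one attempt and no reset: what is moved stays moved. The work goes in short steps, Python scripts to look and compute and a tool call to move; the robot and the scene stay as the last step left them, time stands still between calls to the robot, and variables do not carry over. Pictures are saved under pics/ and viewed, at most 10 in all, crops included, and the job is handed in when it is done.

Besides the shell and the picture viewer there is one more tool, called after "Call:" as name(argument=value, ...) on one line, values as JSON. drive_tool: Moves the arm, as the interface text tells. Its arguments: {"type":"object","properties":{"deltas":{"type":"string"},"gripper":{"type":"number"}},"required":["deltas"]}

```bash
mkdir -p pics; ls; cat > h.py <<'E'
import numpy as np, cv2
from cell import env
def cam(n):
    p,d=env.read_camera(n); return p,d,env.camera_params(n)
def ray(P,u,v):
    K=P["mtx"];a=np.array([(u-K[0][2])/K[0][0],(v-K[1][2])/K[1][1]]);s=a.copy()
    for _ in range(20): s=a/(1+P["k1"]*(s@s))
    T=np.array(P["camera_from_world"]);R=T[:3,:3];t=T[:3,3]
    return -R.T@t, R.T@np.array([s[0],s[1],1])
def onz(P,u,v,z):
    o,d=ray(P,u,v); return o+d*(z-o[2])/d[2]
def proj(P,X):
    T=np.array(P["camera_from_world"]);c=T[:3,:3]@np.array(X)+T[:3,3];s=c[:2]/c[2];s=s*(1+P["k1"]*(s@s))
    K=P["mtx"];return K[0][0]*s[0]+K[0][2],K[1][1]*s[1]+K[1][2]
E
python3 - <<'E'
from h import *
for n in("scene","top"):
    p,d,P=cam(n); cv2.imwrite(f"pics/{n}0.png",p[:,:,::-1]); np.savez(f"{n}0.npz",p=p,d=d)
    print(n,P)
print(env.state())
E
```

```text
pics
scene {'mtx': array([[441.40822467,   0.        , 274.23922154],
       [  0.        , 441.40822467, 208.27320759],
       [  0.        ,   0.        ,   1.        ]]), 'k1': 0.012891822500385177, 'camera_from_world': array([[-7.59716604e-01, -6.50165647e-01, -1.07384108e-02,
         2.99296453e+02],
       [-4.97160391e-01,  5.91416184e-01, -6.34868839e-01,
         2.85499770e+02],
       [ 4.19120779e-01, -4.76981686e-01, -7.72545302e-01,
         6.91142153e+02],
       [ 0.00000000e+00,  0.00000000e+00,  0.00000000e+00,
         1.00000000e+00]])}
top {'mtx': array([[544.01122573,   0.        , 280.4387675 ],
       [  0.        , 544.01122573, 211.48630065],
       [  0.        ,   0.        ,   1.        ]]), 'k1': -0.18192721728437544, 'camera_from_world': array([[ 2.12990036e-02, -9.99674866e-01, -1.40183703e-02,
        -3.03618885e+01],
       [-9.80036441e-01, -1.81041614e-02, -1.97991955e-01,
         4.42207592e+02],
       [ 1.97673790e-01,  1.79555451e-02, -9.80103398e-01,
         1.15457990e+03],
       [ 0.00000000e+00,  0.00000000e+00,  0.00000000e+00,
         1.00000000e+00]])}
{'t': 0.1, 'joints': array([-1.28755915e+00,  4.91488778e-01,  1.55939134e+00,  2.89965422e-05,
        1.09170074e+00, -1.05621277e-01]), 'qvel': array([ 0.00061734, -0.00074002, -0.00049469,  0.0013535 , -0.00282891,
        0.00065115]), 'tau': array([ 3.62025989e-03, -6.13621902e+01, -2.58604646e+01,  6.94543286e-02,
        4.70086711e-02, -5.25947780e-05]), 'eef_pos': array([ 236.9165593 , -578.14064407,  231.12572456]), 'tcp_rot': array([-3.14061266e+00, -1.29757361e-04,  3.88845010e-01]), 'ft_force': array([ 0.32459624,  0.02975959, -0.60655821]), 'moment': array([-0.02200696, -0.04917958,  0.00178429]), 'grip_force': 0.0, 'opening': 1.000906283456826}
```

View pics/top0.png

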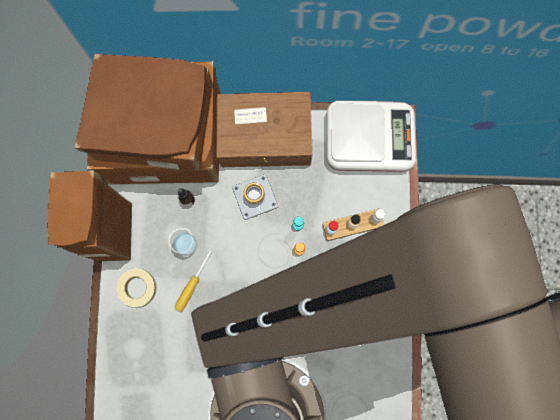

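View pics/scene0.png

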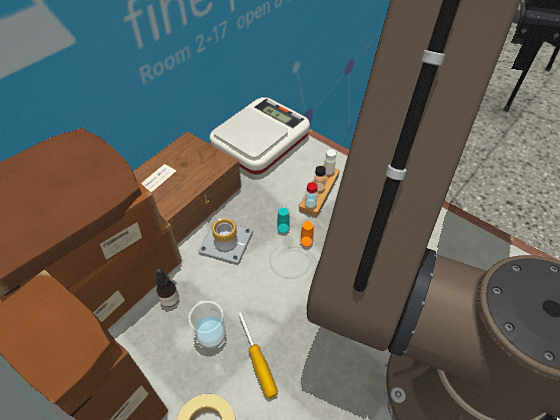

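The top view shows the red cap at (333,227), the chuck and nut at (255,195), and decoys at (298,223) and (299,249). The scene view shows the red vial at the near end of the row (312,190) and the nut at (224,232).

```bash
python3 - <<'E'
from h import *
D={n:np.load(n+"0.npz") for n in("top","scene")}
P={n:env.camera_params(n) for n in D}
def blobs(n,lo,hi,box,mn=8):
    p=D[n]["p"];h=cv2.cvtColor(p,cv2.COLOR_RGB2HSV);m=cv2.inRange(h,lo,hi);z=np.zeros_like(m);x0,y0,x1,y1=box;z[y0:y1,x0:x1]=m[y0:y1,x0:x1]
    _,_,s,c=cv2.connectedComponentsWithStats(z)
    return [(s[i].tolist(),c[i].round(1).tolist()) for i in range(1,len(s)) if s[i][4]>=mn]
def tri(a,b):
    o1,d1=ray(P["top"],*a);o2,d2=ray(P["scene"],*b)
    s=np.linalg.lstsq(np.c_[d1,-d2],o2-o1,rcond=None)[0];return o1+d1*s[0],o2+d2*s[1]
print("red",blobs("top",(170,120,60),(180,255,255),(320,210,345,240)),blobs("top",(0,160,60),(6,255,255),(320,210,345,240)))
print("redS",blobs("scene",(172,120,60),(180,255,255),(300,175,325,210)),blobs("scene",(0,160,60),(5,255,255),(300,175,325,210)))
print("brass",blobs("top",(12,90,60),(32,255,255),(238,175,275,212)));print(blobs("scene",(12,90,60),(32,255,255),(205,210,245,255)))
p=D["top"]["d"]
for uv in[(265,130),(265,155),(150,120),(370,130),(333,227),(255,185)]:
    d=p[uv[1],uv[0]];T=P["top"];o,r=ray(T,*uv);print(uv,(o+r*d).round())
for uv in[(333,227),(355.5,220),(379.5,215),(298,223),(299,248)]: print(uv,onz(P["top"],*uv,70 if uv[0]>320 else 50).round(1))
a=cv2.resize(D["top"]["p"][170:260,225:395],None,fx=4.6,fy=4.6,interpolation=cv2.INTER_CUBIC)
b=cv2.resize(D["scene"]["p"][140:270,190:350],None,fx=4.5,fy=4.5,interpolation=cv2.INTER_CUBIC)
cv2.imwrite("pics/t1.png",a[:,:,::-1]);cv2.imwrite("pics/s1.png",b[:,:,::-1])
E
```

```text
red [([329, 222, 9, 8, 54], [332.9, 225.4])] [([332, 221, 6, 5, 8], [335.1, 222.2])]
redS [([307, 183, 10, 10, 67], [311.6, 186.9])] []
brass [([244, 183, 20, 21, 160], [253.5, 193.6])]
[([205, 210, 9, 9, 33], [207.7, 213.0]), ([212, 219, 24, 24, 285], [224.0, 231.1])]
(265, 130) [619.  16.  78.]
(265, 155) [559.  14.  85.]
(150, 120) [577. 230. 247.]
(370, 130) [ 633. -221.   53.]
(333, 227) [ 405. -135.   71.]
(255, 185) [501.  36.  47.]
(333, 227) [ 405.6 -135.4   70. ]
(355.5, 220) [ 421.8 -183.9   70. ]
(379.5, 215) [ 433.7 -236.1   70. ]
(298, 223) [416.6 -60.5  50. ]
(299, 248) [361.7 -63.5  50. ]
```

View pics/t1.png

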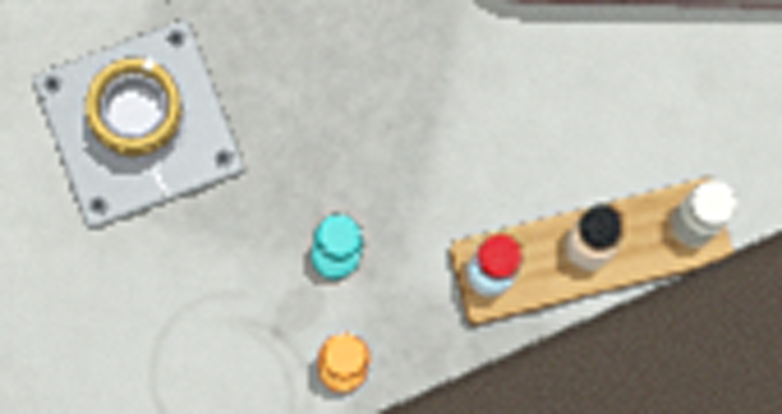

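View pics/s1.png

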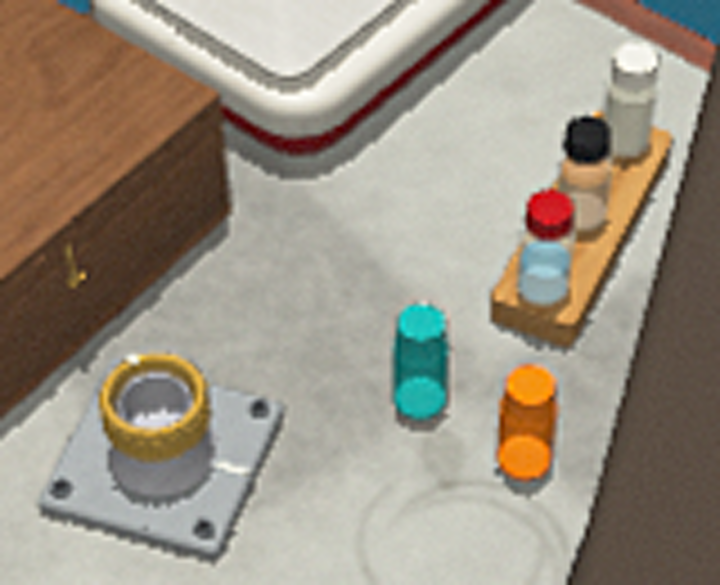

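The crops show the nut stripe at the far side (top crop 149,63), the base line at (162,180), and the red cap centre at (499,257).

```bash
python3 - <<'E'
from h import *
P={n:env.camera_params(n) for n in("top","scene")}
T=lambda x,y:(225+x/4.6-.5+.11,170+y/4.6-.5+.11)
S=lambda x,y:(190+x/4.5-.39,140+y/4.5-.39)
f=lambda n,uv,z:onz(P[n],*uv,z)[:2].round(1)
print("red top",f("top",T(499,257),73),f("scene",S(550,206),73))
print("blk",f("top",T(601,227),73),"white",f("top",T(713,201),73))
print("nut",f("top",T(133,103),51.4),f("scene",S(154,392),51.4))
c4=[T(52,84),T(176,38),T(224,158),T(98,205)];c=np.array([f("top",x,10) for x in c4]);print("plate",c,c.mean(0))
c4=[S(260,407),S(61,488),S(205,529)];print("plateS",(f("scene",c4[0],10)+f("scene",c4[1],10))/2) 
ch=c.mean(0);l=f("top",T(162,180),10)-ch;s=f("top",T(149,63),51.4)-f("top",T(133,103),51.4)
a=[np.degrees(np.arctan2(v[1],v[0])) for v in(l,s)];print(a,l,s)
print("block edges",[f("top",T(*x),18) for x in((450,243),(470,323),(710,178))])
E
```

```text
red top [ 408.4 -135.3] [ 411.  -135.3]
blk [ 423.5 -183. ] white [ 436.8 -235.9]
nut [484.   38.7] [485.2  39.4]
plate [[502.9  82.3]
 [527.7  21.1]
 [466.7  -4.3]
 [441.9  57.2]] [484.8    39.075]
plateS [486.45  38.85]
[np.float64(-156.23919277051345), np.float64(-19.544862326628774)] [-29.7   -13.075] [20.  -7.1]
block edges [array([ 424.7, -115.8]), array([ 385.4, -125.8]), array([ 459.4, -243.8])]
```

Call:
drive_tool(deltas="0.144 0.369 0 0.0387;0.144 0.369 0 0.0387;0.144 0.369 0 0.0387;0.144 0.369 0 0.0387;0.144 0.369 0 0.0387;0.144 0.369 0 0.0387;0.144 0.369 0 0.0387;0.144 0.369 0 0.0387;0.144 0.369 0 0.0387;0.144 0.369 0 0.0387", gripper=0.42)

```text
t: 0.93
eef_pos: [381.1, -207.5, 231.6]
tcp_rot: [3.141, -0.0, 1.61]
ft_force: [0.7, 0.3, -0.1]
opening: 0.581
grip_force: 0.0
```

Call:
drive_tool(deltas="0.144 0.369 0 0.0387;0.144 0.369 0 0.0387;0 0 -0.3 0;0 0 -0.3 0;0 0 0 0;0 0 0 0")

```text
t: 1.43
eef_pos: [409.4, -135.3, 171.3]
tcp_rot: [-3.139, -0.002, 1.848]
ft_force: [-0.3, -0.5, 0.7]
opening: 0.579
grip_force: 0.0
```

```bash
python3 - <<'E'
from h import *
p,d,P=cam("scene");q,e,Q=cam("top")
np.savez("c2.npz",p=p,q=q)
a=cv2.resize(p[100:250,200:350],(600,600),interpolation=cv2.INTER_CUBIC)[:, :]
b=cv2.resize(q[150:300,230:400],None,fx=4,fy=4,interpolation=cv2.INTER_CUBIC)
a=cv2.resize(p[120:270,200:300+50],None,fx=2.6,fy=2.6,interpolation=cv2.INTER_CUBIC);b=cv2.resize(q[165:315,235:395],None,fx=2.6,fy=2.6,interpolation=cv2.INTER_CUBIC)
cv2.imwrite("pics/c2.png",np.hstack([a,b])[:,:,::-1][:, :800])
E
```

```text
(no output)
```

View pics/c2.png

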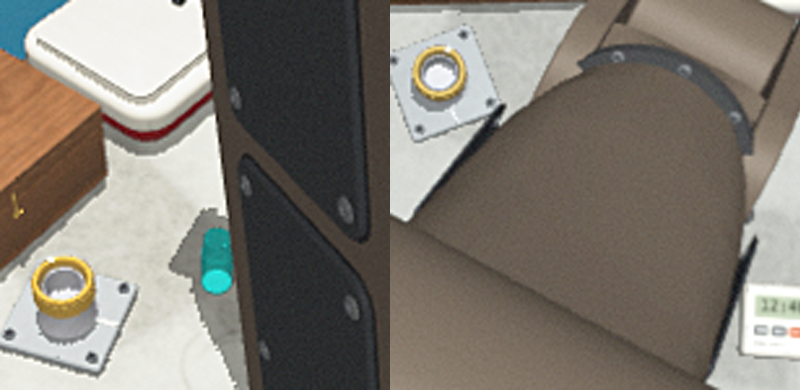

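The arm hides the vial in both views (chuck still visible at (440,75)). The estimate is good enough for the grasp, so I descend.

Call:
drive_tool(deltas="0 0 -0.3 0;0 0 -0.3 0;0 0 -0.2 0;0 0 -0.15 0;0 0 -0.1 0;0 0 0 0;0 0 0 0")

```text
t: 2.12
eef_pos: [410.2, -136.2, 67.5]
tcp_rot: [3.141, 0.001, 1.847]
ft_force: [-0.1, -0.0, 0.4]
opening: 0.58
grip_force: 0.0
```

Call:
drive_tool(deltas="0 0 0 0;0 0 0 0;0 0 0 0;0 0 0 0;0 0 0 0;0 0 0 0;0 0 0 0;0 0 0 0", gripper=0.85)

```text
t: 2.78
eef_pos: [409.9, -135.6, 66.8]
tcp_rot: [3.141, 0.0, 1.848]
ft_force: [-0.4, 0.9, 3.6]
opening: 0.246
grip_force: 30.0
```

Call:
drive_tool(deltas="0 0 0.15 0;0 0 0.3 0;0 0 0.35 0;0.15 0.349 0 0;0.15 0.349 0 0;0.15 0.349 0 0;0.15 0.349 0 0;0.154 0.349 0 0;0 0 0 0;0 0 0 0")

```text
t: 3.62
eef_pos: [485.2, 40.6, 146.3]
tcp_rot: [-3.141, -0.0, 1.851]
ft_force: [0.5, 0.8, 0.3]
opening: 0.247
grip_force: 29.9
```

```bash
python3 - <<'E'
from h import *
print(env.state()["eef_pos"],env.state()["ft_force"])
p,d,P=cam("scene");q,e,Q=cam("top")
np.savez("c3.npz",p=p,q=q)
a=cv2.resize(p[130:280,180:330],None,fx=2.6,fy=2.6,interpolation=cv2.INTER_CUBIC);b=cv2.resize(q[165:315,235:395],None,fx=2.6,fy=2.6,interpolation=cv2.INTER_CUBIC)
cv2.imwrite("pics/c3.png",np.hstack([a,b])[:,:,::-1][:, :800])
E
```

```text
[485.17948583  40.55070958 146.30395286] [0.53165946 0.84879251 0.27634667]
```

View pics/c3.png

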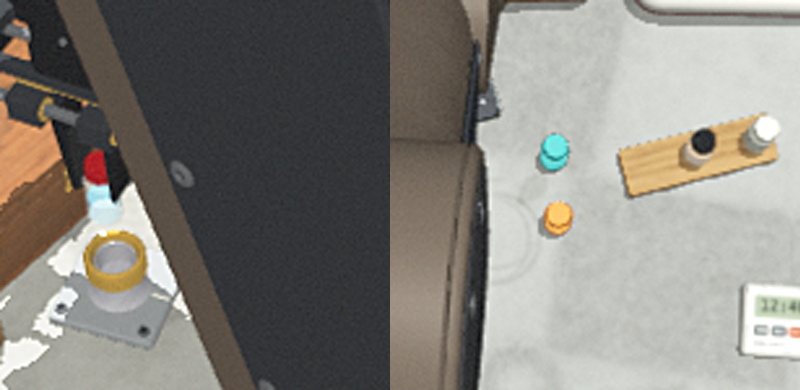

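The vial is in the jaws with its bottom at crop (105,212), above the nut at (116,262). I'll compare the two in this view.

```bash
python3 - <<'E'
from h import *
P=env.camera_params("scene");p=np.load("c3.npz")["p"]
a=cv2.resize(p[175:265,195:250],None,fx=6.5,fy=6.5,interpolation=cv2.INTER_CUBIC)
cv2.imwrite("pics/c4.png",a[:,:,::-1])
S=lambda x,y:(180+x/2.6-.3,130+y/2.6-.3)
print("bottom",onz(P,*S(104,209),97.5),"nut",onz(P,*S(115,259),51.4))
E
```

```text
bottom [489.61307689  39.07280104  97.5       ] nut [480.72354578  43.60518702  51.4       ]
```

View pics/c4.png

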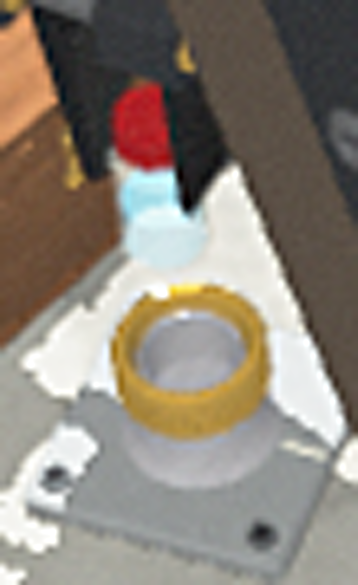

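The vial bottom ellipse centres on crop (164,237) and the nut top on (191,349).

```bash
python3 - <<'E'
from h import *
P=env.camera_params("scene")
S=lambda x,y:(195+x/6.5-.42,175+y/6.5-.42)
print("bottom",onz(P,*S(164,237),97.3),"nut",onz(P,*S(191,349),51.4), "rad", np.linalg.norm(onz(P,*S(272,349),51.4)-onz(P,*S(110,349),51.4)))
print(env.state()["eef_pos"])
E
```

```text
bottom [487.99968704  40.43010335  97.3       ] nut [482.40583881  41.81482327  51.4       ] rad 47.12295502370976
[484.6469669   38.68632124 146.37046121]
```

Call:
drive_tool(deltas="0 0 -0.2 0;0 0 -0.18 0;0 0 0 0;0 0 0 0;0 0 0 0")

```text
t: 4.13
eef_pos: [485.3, 38.2, 109.3]
tcp_rot: [3.141, 0.0, 1.846]
ft_force: [-0.2, 0.2, -0.2]
opening: 0.248
grip_force: 29.9
```

```bash
python3 - <<'E'
from h import *
print(env.state()["eef_pos"])
p,d,P=cam("scene");p2,_,_=cam("scene");p=((p.astype(float)+p2)/2).astype(np.uint8);np.save("c5.npy",p)
a=cv2.resize(p[185:250,200:250],None,fx=9,fy=9,interpolation=cv2.INTER_CUBIC)
cv2.imwrite("pics/c5.png",a[:,:,::-1])
E
```

```text
[485.27451105  38.15429161 109.32164676]
```

View pics/c5.png

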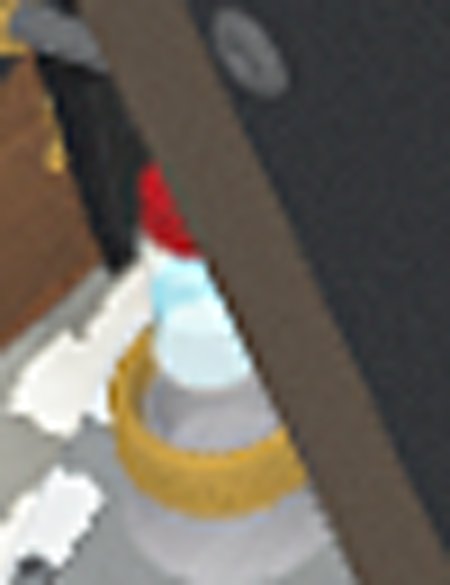

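```bash
python3 - <<'E'
from h import *
P=env.camera_params("scene")
X=np.array([485.3,39.1])
for z,r in((51.4,23),(60.5,12),(97.4,12),(30,19)):
    pts=np.array([proj(P,[X[0]+r*np.cos(t),X[1]+r*np.sin(t),z]) for t in np.linspace(0,6.28,200)])
    print(z,np.round([pts[:,0].min(),pts[:,0].max(),pts[:,1].min(),pts[:,1].max(),*pts.mean(0)],1))
print("meas: nut L",200+108/9-.44,"nut top (c4) L,R,T",195+110/6.5-.42,195+272/6.5-.42,175+287/6.5-.42,"nutbot",185+518/9-.44)
print("vial L",200+150/9-.44,"bot",185+390/9-.44," c4 vial L R B",195+122/6.5-.42,195+207/6.5-.42,175+270/6.5-.42)
print("px/mm x,y",np.subtract(proj(P,[486.3,39.1,60]),proj(P,[485.3,39.1,60])),np.subtract(proj(P,[485.3,40.1,60]),proj(P,[485.3,39.1,60])))
E
```

```text
51.4 [211.7 236.  217.1 236.5 223.8 226.7]
60.5 [217.  229.8 218.7 228.8 223.4 223.7]
97.4 [214.7 228.  206.2 216.5 221.4 211.3]
30 [215.1 234.8 225.4 241.4 224.9 233.3]
meas: nut L 211.56 nut top (c4) L,R,T 211.50307692307695 236.42615384615385 218.73384615384617 nutbot 242.11555555555555
vial L 216.22666666666666 bot 227.89333333333335  c4 vial L R B 213.3492307692308 226.42615384615385 216.11846153846156
px/mm x,y [-0.37857249 -0.27229466] [-0.37561868  0.32395029]
```

Relative to the nut, the vial sits about 2–3 mm too far in +x. I'll correct by 2 mm and lower gently.

Call:
drive_tool(deltas="-0.02 0.003 -0.05 0;0 0 -0.06 0;0 0 -0.02 0;0 0 0 0;0 0 0 0;0 0 0 0")

```text
t: 4.73
eef_pos: [483.2, 39.3, 95.7]
tcp_rot: [3.141, 0.0, 1.848]
ft_force: [-0.1, -0.2, -0.1]
opening: 0.25
grip_force: 29.9
```

Call:
drive_tool(deltas="0 0 -0.02 0;0 0 0 0;0 0 0 0;0 0 0 0")

```text
t: 5.07
eef_pos: [483.1, 39.3, 93.7]
tcp_rot: [3.142, 0.0, 1.848]
ft_force: [-0.3, -0.2, -0.7]
opening: 0.245
grip_force: 29.9
```

Call:
drive_tool(deltas="0 0 -0.02 0;0 0 0 0;0 0 0 0;0 0 0 0")

```text
t: 5.4
eef_pos: [483.1, 39.3, 91.6]
tcp_rot: [3.142, -0.0, 1.848]
ft_force: [0.3, -0.6, 0.4]
opening: 0.246
grip_force: 29.9
```

Call:
drive_tool(deltas="0 0 -0.02 0;0 0 -0.02 0;0 0 0 0;0 0 0 0")

```text
t: 5.73
eef_pos: [483.1, 39.2, 87.5]
tcp_rot: [-3.141, -0.0, 1.848]
ft_force: [-0.2, 0.4, 0.2]
opening: 0.243
grip_force: 29.9
```

Call:
drive_tool(deltas="0 0 -0.02 0;0 0 -0.02 0;0 0 0 0;0 0 0 0")

```text
t: 6.07
eef_pos: [483.1, 39.2, 83.5]
tcp_rot: [-3.141, -0.0, 1.848]
ft_force: [-0.7, 0.0, -0.8]
opening: 0.245
grip_force: 29.9
```

Call:
drive_tool(deltas="0 0 -0.02 0;0 0 -0.02 0;0 0 0 0;0 0 0 0")

```text
t: 6.4
eef_pos: [483.1, 39.2, 79.5]
tcp_rot: [-3.142, -0.0, 1.848]
ft_force: [0.2, -0.4, -0.4]
opening: 0.249
grip_force: 29.9
```

Call:
drive_tool(deltas="0 0 -0.02 0;0 0 -0.02 0;0 0 -0.01 0;0 0 0 0;0 0 0 0")

```text
t: 6.82
eef_pos: [483.3, 39.2, 74.6]
tcp_rot: [3.141, 0.0, 1.848]
ft_force: [0.9, 0.3, -1.1]
opening: 0.246
grip_force: 29.9
```

Call:
drive_tool(deltas="0 0 -0.01 0;0 0 0 0;0 0 -0.005 0;0 0 0 0;0 0 0 0")

```text
t: 7.23
eef_pos: [483.3, 39.2, 73.2]
tcp_rot: [3.141, 0.0, 1.848]
ft_force: [1.6, 0.1, 0.1]
opening: 0.247
grip_force: 30.0
```

Call:
drive_tool(deltas="0 0 -0.005 0;0 0 0 0;0 0 0 0")

```text
t: 7.48
eef_pos: [483.3, 39.2, 72.9]
tcp_rot: [3.141, 0.0, 1.848]
ft_force: [1.2, -0.1, 3.6]
opening: 0.247
grip_force: 30.0
```

Call:
drive_tool(deltas="0 0 -0.005 0;0 0 0 0;0 0 0 0")

```text
t: 7.73
eef_pos: [483.5, 39.2, 72.7]
tcp_rot: [3.141, 0.0, 1.848]
ft_force: [0.1, -0.1, 9.7]
opening: 0.244
grip_force: 30.0
```

Call:
drive_tool(deltas="0 0 0.002 0;0 0 0 0;0 0 0 0;0 0 0 0;0 0 0 0;0 0 0 0", gripper=0.42)

```text
t: 8.23
eef_pos: [483.0, 39.3, 72.2]
tcp_rot: [-3.141, -0.0, 1.848]
ft_force: [0.1, 0.8, -0.1]
opening: 0.565
grip_force: 0.0
```

Call:
drive_tool(deltas="0 0 0.1 0;0 0 0.2 0;0 0 0.3 0;0 0 0.2 0;0 0 0 0")

```text
t: 8.65
eef_pos: [484.5, 39.2, 156.4]
tcp_rot: [3.136, 0.002, 1.848]
ft_force: [-0.5, 0.2, 0.4]
opening: 0.576
grip_force: 0.0
```

```bash
python3 - <<'E'
from h import *
p=np.load("top0.npz");d=p["d"];P=env.camera_params("top")
pts=[]
for v in range(40,300,2):
  for u in range(40,320,2):
    if d[v,u]>0:
      o,r=ray(P,u,v);pts.append(o+r*d[v,u])
X=np.array(pts);c=np.array([484,39]);X=X[(X[:,2]>70)&(X[:,2]<400)]
q=X[:,:2]-c;rr=np.hypot(*q.T);a=np.degrees(np.arctan2(q[:,1],q[:,0]))
for lo in range(-180,180,15):
  k=(a>=lo)&(a<lo+15)&(rr<220)
  h=k&(X[:,2]>105)
  if k.any(): print(lo,"any",rr[k].min().round(),X[k][rr[k].argmin()].round(),"high",(rr[h].min().round(),X[h][rr[h].argmin()].round()) if h.any() else None)
s,_,_=cam("scene")
a=cv2.resize(s[170:280,180:280],None,fx=5,fy=5,interpolation=cv2.INTER_CUBIC);cv2.imwrite("pics/c6.png",a[:,:,::-1])
E
```

```text
-60 any 110.0 [561. -40.  77.] high None
-45 any 88.0 [560.  -5.  77.] high None
-30 any 79.0 [559.  16.  78.] high None
-15 any 73.0 [557.  38.  83.] high None
0 any 73.0 [557.  42.  83.] high None
15 any 76.0 [557.  60.  84.] high (np.float64(169.0), array([630., 123., 132.]))
30 any 85.0 [558.  82.  80.] high (np.float64(120.0), array([569., 123., 139.]))
45 any 99.0 [534. 125.  82.] high (np.float64(102.0), array([538., 125., 111.]))
60 any 93.0 [521. 124. 112.] high (np.float64(93.0), array([521., 124., 112.]))
75 any 108.0 [508. 144. 170.] high (np.float64(108.0), array([508., 144., 170.]))
90 any 146.0 [472. 185.  72.] high None
105 any 178.0 [397. 194.  73.] high None
120 any 167.0 [376. 167.  71.] high None
```

View pics/c6.png

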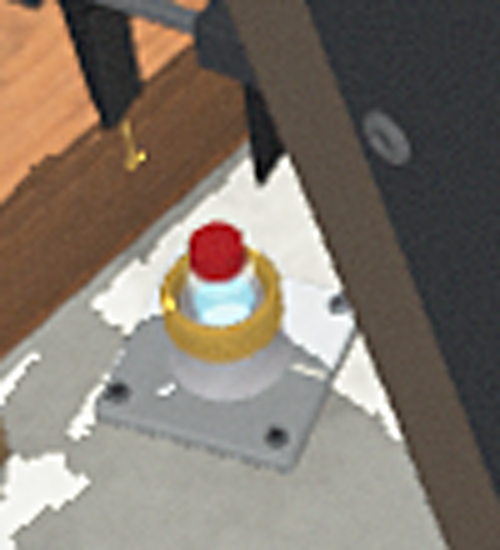

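The vial stands upright in the bore, red cap at crop (217,250) inside the brass ring. Cupboard corners limit the gripper yaw, so I'll turn the nut with two grips.

Call:
drive_tool(deltas="0 0 -0.25 0;0 0 -0.2 0;0 0 -0.2 0;0 0 -0.15 0;0 0 -0.1 0;0 0 -0.1 0;0 0 -0.06 0;0 0 0 0;0 0 0 0", gripper=0.35)

```text
t: 9.45
eef_pos: [483.2, 39.2, 46.4]
tcp_rot: [-3.142, -0.0, 1.848]
ft_force: [0.7, -0.1, 0.6]
opening: 0.65
grip_force: 0.0
```

Call:
drive_tool(deltas="0 0 0 0;0 0 0 0;0 0 0 0;0 0 0 0;0 0 0 0;0 0 0 0", gripper=0.75)

```text
t: 9.95
eef_pos: [485.5, 39.5, 47.2]
tcp_rot: [3.136, 0.002, 1.848]
ft_force: [8.8, 4.4, -2.1]
opening: 0.481
grip_force: 30.0
```

Call:
drive_tool(deltas="0 0 0 0;0 0 0 0;0 0 0 0;0.028 0.006 0.03 0;0 0 0 0;0 0 0 0", gripper=0.38)

```text
t: 10.45
eef_pos: [486.1, 39.8, 49.6]
tcp_rot: [3.141, 0.0, 1.848]
ft_force: [-1.0, -0.1, -0.1]
opening: 0.619
grip_force: 0.0
```

Call:
drive_tool(deltas="0 0 0 0;0 0 0 0;0 0 0 0;0 0 0 0;0 0 0 0;0 0 0 0", gripper=0.75)

```text
t: 10.95
eef_pos: [485.8, 39.8, 49.3]
tcp_rot: [-3.141, -0.0, 1.848]
ft_force: [-1.5, -0.5, 0.7]
opening: 0.477
grip_force: 30.0
```

Call:
drive_tool(deltas="0 0 -0.0007 -0.03;0 0 -0.0007 -0.03;0 0 -0.0007 -0.03;0 0 -0.0007 -0.03;0 0 -0.0007 -0.03;0 0 0 0;0 0 0 0")

```text
t: 11.53
eef_pos: [485.8, 39.8, 49.0]
tcp_rot: [-3.141, 0.0, 1.379]
ft_force: [-1.7, -1.1, 1.8]
opening: 0.48
grip_force: 30.0
```

```bash
python3 -c "
from h import *
s=env.state();print(s['moment'],s['ft_force'],s['tcp_rot'],s['eef_pos'])"
```

```text
[-0.17998031  0.15378172 -0.15120723] [-1.72513519 -1.05128163  1.84221269] [-3.14133480e+00  8.03080468e-05  1.37925571e+00] [485.79491816  39.79618865  49.0048747 ]
```

Call:
drive_tool(deltas="0 0 -0.0007 -0.035;0 0 -0.0007 -0.035;0 0 -0.0007 -0.035;0 0 -0.0007 -0.035;0 0 -0.0007 -0.035;0 0 -0.0007 -0.035;0 0 -0.0007 -0.035;0 0 -0.0007 -0.035;0 0 0 -0.035;0 0 0 -0.035")

```text
t: 12.37
eef_pos: [485.8, 39.8, 48.4]
tcp_rot: [3.142, 0.0, 0.275]
ft_force: [-1.3, -0.2, -1.0]
opening: 0.478
grip_force: 30.0
```

```bash
python3 -c "
from h import *
s=env.state();print(s['moment'],s['ft_force'],s['tcp_rot'],s['eef_pos'])"
```

```text
[-0.27105042  0.2407113   0.11311011] [-1.261371   -0.23457534 -0.98943796] [3.14153088e+00 4.40415166e-04 2.75339308e-01] [485.77976287  39.79403896  48.3603318 ]
```

Call:
drive_tool(deltas="0 0 0 0;0 0 0 0;0 0 0 0;0 0 0 0", gripper=0.38)

```text
t: 12.7
eef_pos: [486.1, 39.9, 48.5]
tcp_rot: [3.141, -0.0, 0.28]
ft_force: [-0.1, -0.4, 0.3]
opening: 0.618
grip_force: 0.0
```

Call:
drive_tool(deltas="0 0 0 0.034;0 0 0 0.034;0 0 0 0.034;0 0 0 0.034;0 0 0 0.034;0 0 0 0.034;0 0 0 0.034;0 0 0 0.034;0 0 0 0.034;0 0 0 0")

```text
t: 13.53
eef_pos: [486.0, 39.9, 48.5]
tcp_rot: [3.141, -0.0, 1.245]
ft_force: [0.3, -0.2, -0.4]
opening: 0.615
grip_force: 0.0
```

Call:
drive_tool(deltas="0 0 0 0;0 0 0 0;0 0 0 0;0 0 0 0;0 0 0 0;0 0 0 0", gripper=0.75)

```text
t: 14.03
eef_pos: [485.8, 39.9, 48.4]
tcp_rot: [-3.141, 0.0, 1.238]
ft_force: [-1.3, 1.3, 0.7]
opening: 0.479
grip_force: 30.0
```

Call:
drive_tool(deltas="0 0 -0.0007 -0.03;0 0 -0.0007 -0.03;0 0 -0.0007 -0.03;0 0 -0.0007 -0.03;0 0 -0.0007 -0.03;0 0 -0.0007 -0.03;0 0 0 0;0 0 0 0")

```text
t: 14.7
eef_pos: [485.9, 39.8, 48.1]
tcp_rot: [-3.142, 0.0, 0.675]
ft_force: [-1.6, 0.2, 1.9]
opening: 0.481
grip_force: 30.0
```

```bash
python3 -c "
from h import *
s=env.state();print(s['moment'],s['ft_force'],s['tcp_rot'],s['eef_pos'])"
```

```text
[ 0.05388441  0.23886829 -0.06728209] [-1.62825919  0.17119058  1.9334164 ] [-3.14157289e+00  9.28933309e-05  6.75342935e-01] [485.87298785  39.84672828  48.05606847]
```

Call:
drive_tool(deltas="0 0 0 -0.015;0 0 -0.0007 -0.015;0 0 0 -0.015;0 0 0 0;0 0 0 0")

```text
t: 15.12
eef_pos: [485.9, 39.8, 48.0]
tcp_rot: [-3.142, 0.0, 0.535]
ft_force: [-1.9, 0.3, 1.6]
opening: 0.478
grip_force: 30.0
```

Call:
drive_tool(deltas="0 0 0 -0.01;0 0 0 -0.01;0 0 0 0;0 0 0 0")

```text
t: 15.45
eef_pos: [485.9, 39.8, 47.9]
tcp_rot: [-3.142, 0.0, 0.471]
ft_force: [-2.0, 0.3, 3.1]
opening: 0.485
grip_force: 30.0
```

```bash
python3 -c "
from h import *
s=env.state();print(s['moment'],s['ft_force'],s['tcp_rot'],s['eef_pos'],s['tau'],s['joints'])"
```

```text
[-0.01058069  0.32786703 -0.07196601] [-1.97436984  0.3290241   3.05264378] [-3.14157871e+00  1.76837670e-04  4.71306645e-01] [485.86979286  39.82205783  47.93469983] [ 7.05869010e-03 -5.28900647e+01 -1.25684229e+01 -2.93870420e-03
 -4.49162722e-01  8.07356089e-02] [-5.37769279e-02  5.88214884e-01  2.05797307e+00 -1.61039170e-04
  4.95564708e-01  1.04585443e+00]
```

Call:
drive_tool(deltas="0 0 0 -0.01;0 0 0 -0.01;0 0 0 0;0 0 0 0")

```text
t: 15.78
eef_pos: [485.9, 39.8, 47.9]
tcp_rot: [3.141, 0.0, 0.41]
ft_force: [-1.8, -0.6, 1.8]
opening: 0.481
grip_force: 30.0
```

```bash
echo "from h import *
s=env.state();print(s['moment'].round(2),s['tcp_rot'][2].round(4),s['tau'][5].round(3),s['ft_force'].round(1))">st.py;python3 st.py
```

```text
[-0.09  0.28  0.85] 0.4096 0.928 [-1.8 -0.6  1.8]
```

Call:
drive_tool(deltas="0 0 0 -0.01;0 0 0 0;0 0 0 0")

```text
t: 16.03
eef_pos: [485.9, 39.8, 48.0]
tcp_rot: [3.141, 0.0, 0.377]
ft_force: [-1.5, -0.0, 1.6]
opening: 0.481
grip_force: 30.0
```

```bash
python3 st.py
```

```text
[-0.09  0.31  0.86] 0.377 0.954 [-1.5 -0.   1.6]
```

Call:
drive_tool(deltas="0 0 0 -0.01;0 0 0 0;0 0 0 0")

```text
t: 16.28
eef_pos: [486.2, 39.9, 48.0]
tcp_rot: [3.141, -0.001, 0.345]
ft_force: [0.0, 0.9, 2.0]
opening: 0.48
grip_force: 30.0
```

```bash
python3 st.py
```

```text
[0.3  0.07 0.81] 0.3448 0.947 [0.  0.9 2. ]
```

The nut is bottomed: torque has plateaued at 0.95 N m and the pads are slipping. I'll back off in small steps to find where the nut starts to follow.

Call:
drive_tool(deltas="0 0 0 0.004;0 0 0 0")

```text
t: 16.45
eef_pos: [486.2, 39.9, 48.0]
tcp_rot: [3.141, -0.001, 0.357]
ft_force: [0.0, 1.6, 1.3]
opening: 0.48
grip_force: 30.0
```

```bash
python3 st.py
```

```text
[ 0.36 -0.05  0.45] 0.3568 0.254 [0.  1.6 1.3]
```

Call:
drive_tool(deltas="0 0 0 0.004;0 0 0 0")

```text
t: 16.62
eef_pos: [486.1, 39.9, 48.0]
tcp_rot: [-3.142, -0.001, 0.368]
ft_force: [1.3, 2.2, 0.9]
opening: 0.477
grip_force: 30.0
```

```bash
python3 st.py
```

```text
[ 0.47 -0.14  0.08] 0.3684 -0.093 [1.3 2.2 0.9]
```

Call:
drive_tool(deltas="0 0 0 0.004;0 0 0 0")

```text
t: 16.78
eef_pos: [486.1, 39.9, 48.0]
tcp_rot: [3.142, -0.0, 0.381]
ft_force: [1.6, 2.3, 1.9]
opening: 0.482
grip_force: 30.0
```

```bash
python3 st.py
```

```text
[ 0.55 -0.21 -0.05] 0.3809 -0.221 [1.6 2.3 1.9]
```

Call:
drive_tool(deltas="0 0 0.0007 0.032;0 0 0.0007 0.032;0 0 0.0007 0.032;0 0 0.0007 0.032;0 0 0.0007 0.032;0 0 0.0007 0.032;0 0 0.0007 0.032;0 0 0.0007 0.032;0 0 0.0007 0.032;0 0 0.0007 0.032")

```text
t: 17.62
eef_pos: [485.8, 40.1, 48.7]
tcp_rot: [-3.141, -0.0, 1.39]
ft_force: [-0.0, 5.6, 3.0]
opening: 0.483
grip_force: 30.0
```

Call:
drive_tool(deltas="0 0 0.0007 0.032;0 0 0.0007 0.032;0 0 0.0007 0.032;0 0 0.0007 0.032;0 0 0.0007 0.032;0 0 0 0.0175;0 0 0 0;0 0 0 0")

```text
t: 18.28
eef_pos: [485.6, 40.1, 49.0]
tcp_rot: [-3.141, -0.001, 1.944]
ft_force: [0.3, 6.2, 2.5]
opening: 0.48
grip_force: 30.0
```

```bash
python3 st.py; python3 - <<'E'
from h import *
s,_,P=cam("scene")
a=cv2.resize(s[170:280,170:280],None,fx=5,fy=5,interpolation=cv2.INTER_CUBIC);cv2.imwrite("pics/c7.png",a[:,:,::-1])
# expected stripe at a quarter turn: chuck yaw 22 deg, -x dir 202 + 90
c=np.array([485.8,39.7])
for z in (31,51):
  for a in (202,277,292,307): 
    t=np.radians(a);u,v=proj(P,[*(c+23*np.array([np.cos(t),np.sin(t)])),z]);print(z,a,((u-170)*5+2).round(),((v-170)*5+2).round())
E
```

```text
[ 1.02 -0.05  0.11] 1.9437 -0.13 [0.3 6.2 2.5]
31 202 330.0 332.0
31 277 311.0 277.0
31 292 297.0 272.0
31 307 282.0 270.0
51 202 326.0 301.0
51 277 306.0 246.0
51 292 293.0 241.0
51 307 278.0 238.0
```

View pics/c7.png

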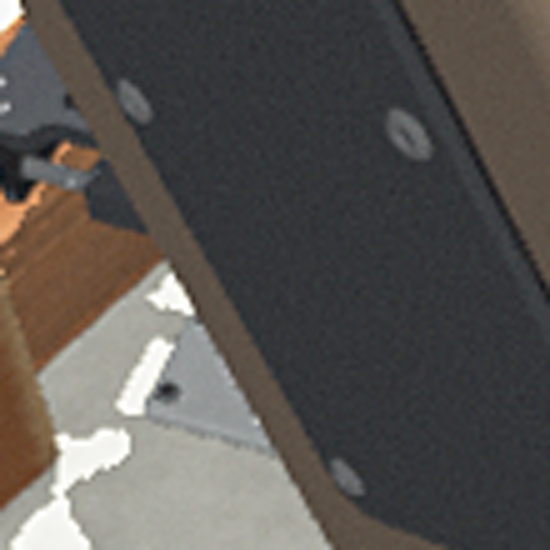

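The arm hides the nut in this view (only the plate corner at (165,390) shows). The backed-off yaw of 1.571 rad is measured from the pick-up point. The total of about 2.4 rad screwed down matches the initial stripe angle of 2.41. Handing in.

```bash
python3 -c "
from cell import env
s=env.state();print(abs(s['qvel']).max(),s['grip_force']);print(env.job_done())"
```

```text
0.002253901070418379 30.000464329496026
the job is handed in; nothing more can be done
None
```

The red-capped vial stands seated in the chuck and released, and the nut was screwed down to its stop, backed off a quarter turn and is still gripped at 30 N; the quarter turn is measured from tool yaw, because the arm hid the stripe at the end.

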